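# Find the full seasoning canister and set it on the tray

## Robot

A 6-joint arm with a two-finger parallel gripper is mounted at the origin on the work surface. World frame = base frame: x ahead of the robot, y to its left, z up, the work surface at z = 0. Lengths are in mm, angles in rad, forces in N, time in s.
With the tool pointing down it reaches from about 350 to 775 mm from the base axis. Payload 7.3 kg.
Tool frame: the origin (TCP) lies midway between the tips of the shut fingers; the grasp point (between the pads) lies 19 mm behind it; z points along the fingers, y is the line along which they close (so a half turn about z gives the same grasp; the last joint's range is limited). The gripper opens to 92 mm and grips with 3 to 60 N. Pads are 19 mm wide; open, the fingers measure 130 mm over their backs; the gripper's body (75 mm by 190 mm) begins 47 mm behind the grasp point.
Start: joints at [1.096, 0.342, 1.524, -0, 1.275, -0.146], TCP at [169.512, 496.901, 226.741] pointing down, gripper open.
Joint ranges: [-2.53, 2.53], [-0.77, 2.02], [0.04, 2.7], [-1, 4.14], [0.28, 2.66], [-3.11, 3.11]. Speed limits (rad/s): [2.57, 2.57, 3.14, 3.14, 3.14, 3.14].

## Interface

Orientations are given as [roll, pitch, yaw] about the fixed x, y, z axes, in that order (R = Rz(yaw) Ry(pitch) Rx(roll)).
In Python, from plant import bot gives the robot as it stands.
- The arm moves only by the tool jog_arm, never from a script. Its arguments are lists of equal length, an entry for each row: "dp": the shift along the tool's x, y, z in m, a list of three; "twist": the turn about the tool's z in degrees. A call has 1 to 10 rows; each row shifts and turns the commanded pose from where the row before left it, along the tool's axes as they then stand; what a row does not reach is not made up. A row lasts 1/8 s, in which the tool goes at most 62.5 mm and 10.7 degrees, less where a joint would pass 70% of its speed; a pose out of reach is approached as far as the arm can. A call is refused whole if a number of a shift passes 0.0625 or a number of a turn 10.7, either way. A call with a gripper value outside its range is refused whole. "jaw" is the finger opening in m, from 0 to 0.0918, set as the call begins (left out, the last holds). The fingers move at their own pace and stop on an object; the grip force is fixed at half the most. Time passes only in rows, so rows that do not move let the fingers close. It gives the time, the measured TCP pose, the force, the opening and the grip force at its end, in the units of the state.
- bot.get_obs(): the state, without advancing time (a new reading comes with each control period).
- bot.capture(name): name is "scene" or "top" or "wrist"; returns the picture (480x640x3 uint8, blue, green, red); there is no depth.
- bot.camera_params(name): a dict with "fx", "fy", "cx", "cy" (pixels), "R" (3x3) and "t" (3): a world point X has camera coordinates R X + t. Camera axes: x right, y down, z forward; pixel columns grow to the right and rows downward; lengths in mm; the calibration is good to about 2 mm. A picture is of the moment at which its call begins: read the wrist's pose just before it. camera_params takes no time and is no camera call; for the wrist camera it gives the pose at the moment of the call.
- bot.close_job(): hands the job in; it is judged then, once.
Trained networks look in the newest picture that a camera, given by its name, has taken for a name from the list of things; names that differ only in an ending like _2 or _b are one class to them, and where a whole thing is asked for, a point or a joint stands for the part that bears it (a point fixed in the world has none). Each returns a list of dicts, best first, with "confidence" (0 to 1); they miss things now and then, are a little off and sometimes report something else, mostly with a low value. They report only what shows in the picture. A call takes as long as a camera call. They do not tell look-alikes from the thing itself.
- bot.find_in(camera, label): "bbox" ([centre column, centre row, width, height] in pixels, round what is visible of it).
- bot.masks_of(camera, label): "pixels" (480x640 bool, what is visible of it) and "bbox" ([centre column, centre row, width, height] in pixels, round what is visible of it).
The state is a dict: "time": time; "joint_positions": joint angles; "dq": joint speeds; "tau": joint torques, N m; "tool_pos": TCP position; "tcp_rot": TCP orientation; "contact_force": force on the tool from outside, world axes, zero at the start; "moment": the same for the moment, N m; "grip_width": finger opening in mm; "finger_force": force on a finger pad.
Only numpy, scipy, OpenCV 4.12 (cv2) and the standard library are available. Lean on these libraries where they do the work, as an engineer would, in place of code of your own. Each camera call takes 0.05 s, during which the arm holds its last target. There are 200 camera calls.

## Task

Only one of the three identical closed canisters leaning in the slanted stand is still full. Find it by its weight and set it down gently and upright on the free end of the seasoning tray, without letting it drop; by then the two empty ones must be leaning in their own bays again. Tip no canister over, and leave the mill and the oil bottle on the tray where they stand.

Things in the scene. Friction and masses are not known exactly. Their poses are not given: they have to be found in the camera images.
- canister_1_mid (a point): One of three identical closed steel canisters: body 56 mm in diameter, fixed lid 60 mm in diameter (top 20 mm), 104 mm high in all. This point is its centre, 52 mm above its underside; z is its axis, towards the lid. Starts in a bay of the stand, lid up, leaning 35 degrees to the stand's -x side. Empty: 100 to 150 g; full: 340 to 500 g. It is not known beforehand which is full; the bays are shuffled every time.
- canister_2_mid (a point): One of three identical closed steel canisters: body 56 mm in diameter, fixed lid 60 mm in diameter (top 20 mm), 104 mm high in all. This point is its centre, 52 mm above its underside; z is its axis, towards the lid. Starts in a bay of the stand, lid up, leaning 35 degrees to the stand's -x side. Empty: 100 to 150 g; full: 340 to 500 g. It is not known beforehand which is full; the bays are shuffled every time.
- canister_3_mid (a point): One of three identical closed steel canisters: body 56 mm in diameter, fixed lid 60 mm in diameter (top 20 mm), 104 mm high in all. This point is its centre, 52 mm above its underside; z is its axis, towards the lid. Starts in a bay of the stand, lid up, leaning 35 degrees to the stand's -x side. Empty: 100 to 150 g; full: 340 to 500 g. It is not known beforehand which is full; the bays are shuffled every time.
- stand: Fixed slanted stand of steel sheet with three bays 102 mm apart along its y. Origin on the bench under its middle; +x points away from the robot. Its floor rises 35 degrees towards +x. A resting canister's centre is 33 mm to -x of this origin, 86 mm up, within 10 mm of its bay's middle (y -102, 0 or 102). Raised along its axis by under 50 mm it still rubs on the stand.
- stand_floor (a point): Middle of the stand's sloping floor, 45 mm above the bench, axes as the stand's. Floor 306 mm along y, 64 mm up the slope. Square to the floor stand: a 42 mm lip along the low -x edge, on which the canisters lean, a 14 mm lip along the high edge, 14 mm dividers between the bays and 28 mm end walls; sheet 3 mm thick.
- tray: Seasoning tray: low open steel tray, fixed, 265 mm along its x, 162 mm along y (with flanged rim 287 by 176), walls 22 mm high, 3 mm thick. Origin at the centre of its underside, inner floor 3 mm above. The -x half, nearer the robot, is free; mill and bottle stand on the +x half.
- tray_free (a point): Middle of the tray's free half, on the inner floor, 65 mm towards -x from the tray's origin; axes as the tray's.
- mill: Dark wooden pepper mill, 54 mm in diameter at the foot, 156 mm high, standing on the far half of the tray; origin at the centre of its underside. Loose; to be left alone.
- oil: Green glass oil bottle, 58 mm in diameter, 190 mm high, standing on the far half of the tray; origin at the centre of its underside. Loose; to be left alone.
There are look-alikes about, which are no part of the job. Leave any red look-alike of the part that bears canister_1_mid alone.

How it is judged:
By the outcome, as a careful person would: the job done as asked, in the order asked, and still so for the second after the job is handed in, with the robot touching nothing.
It also fails if it takes over 72 s, if anything falls off the work surface, if the arm or the gripper's body presses on something with over 40 N, if the wrist force passes 120 N, or if a joint passes its speed limit or range.

## Working session

There is one attempt and no reset: what is moved stays moved. The work goes in short steps, Python scripts to look and compute and a tool call to move; the robot and the scene stay as the last step left them, time stands still between calls to the robot, and variables do not carry over. Pictures are saved under pics/ and viewed, at most 10 in all, crops included, and the job is handed in when it is done.

Besides the shell and the picture viewer there is one more tool, called as name(argument=value, ...) on one line, values as JSON. jog_arm: Moves the arm, as the interface text tells. Its arguments: {"type":"object","properties":{"dp":{"type":"array"},"twist":{"type":"array"},"jaw":{"type":"number"}},"required":["dp","twist"]}

```bash
mkdir -p pics; ls
python3 - <<'E'
from plant import bot
import cv2,numpy as np
o=bot.get_obs(); print({k:np.round(v,3) for k,v in o.items()})
for c in ["scene","top"]:
    im=bot.capture(c); cv2.imwrite(f"pics/{c}0.png",im)
    p=bot.camera_params(c); print(c,{k:np.round(v,3).tolist() for k,v in p.items()})
    for l in ["canister_1_mid","stand","tray","mill","oil"]:
        print(l,[(np.round(d["bbox"],0).tolist(),round(d["confidence"],2)) for d in bot.find_in(c,l)])
E
```

```text
pics
{'time': np.float64(0.0), 'joint_positions': array([ 1.096,  0.343,  1.525,  0.   ,  1.275, -0.146]), 'dq': array([ 0.001,  0.   , -0.001, -0.001,  0.   ,  0.   ]), 'tau': array([ 1.0000e-03, -4.3125e+01, -2.4422e+01,  7.2000e-02,  5.6000e-02,
       -0.0000e+00]), 'tool_pos': array([169.313, 496.523, 226.046]), 'tcp_rot': array([-3.14 , -0.   ,  2.813]), 'contact_force': array([-0.106,  0.262, -0.169]), 'moment': array([0.004, 0.001, 0.022]), 'finger_force': np.float64(0.0), 'grip_width': np.float64(91.755)}
scene {'fx': 501.864, 'fy': 501.864, 'cx': 318.59, 'cy': 239.472, 'R': [[0.728, 0.685, 0.006], [0.368, -0.384, -0.847], [-0.578, 0.619, -0.532]], 't': [-502.975, -129.105, 1320.414]}
canister_1_mid [([218.0, 246.0, 53.0, 31.0], 0.83), ([257.0, 416.0, 70.0, 85.0], 0.83), ([240.0, 263.0, 46.0, 59.0], 0.59)]
stand [([243.0, 307.0, 180.0, 114.0], 0.86)]
tray [([377.0, 220.0, 146.0, 75.0], 0.97)]
mill [([415.0, 197.0, 21.0, 70.0], 0.9)]
oil [([396.0, 201.0, 27.0, 85.0], 0.88)]
top {'fx': 565.068, 'fy': 565.068, 'cx': 320.72, 'cy': 240.541, 'R': [[-0.02, -1.0, 0.017], [-0.986, 0.017, -0.168], [0.168, -0.02, -0.986]], 't': [73.678, 585.303, 964.622]}
canister_1_mid [([411.0, 238.0, 35.0, 52.0], 0.85), ([391.0, 123.0, 55.0, 43.0], 0.82), ([479.0, 126.0, 66.0, 48.0], 0.69), ([372.0, 330.0, 62.0, 64.0], 0.56)]
stand [([410.0, 228.0, 179.0, 76.0], 0.56), ([152.0, 204.0, 50.0, 45.0], 0.23)]
tray [([179.0, 257.0, 102.0, 159.0], 0.9)]
mill [([153.0, 204.0, 51.0, 45.0], 0.81)]
oil [([196.0, 201.0, 46.0, 50.0], 0.71)]
```

View pics/scene0.png

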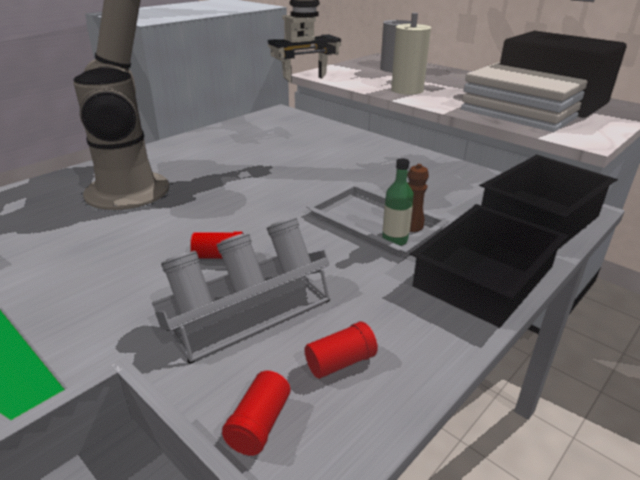

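View pics/top0.png

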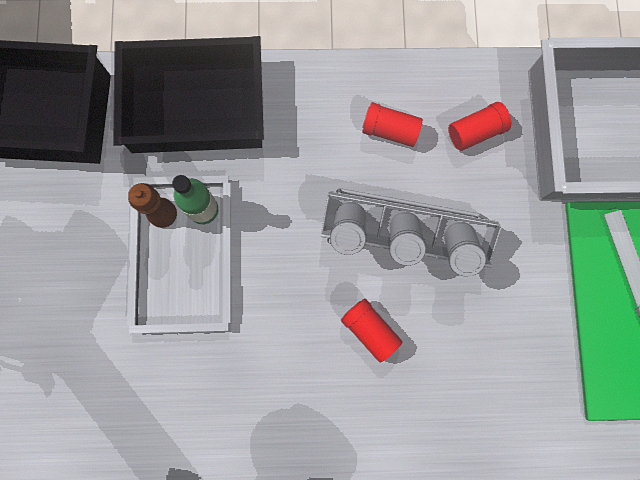

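The top view shows the three canisters leaning towards the robot, with lid tops near (348,236), (407,248) and (467,261). The red look-alikes lie on the bench. The tray's free end is near (180,285). Next I turn these pixels into positions.

```bash
cat > h.py <<'E'
import numpy as np,cv2
from plant import bot
def ray(cam,uv,z,p=None):
    p=p or bot.camera_params(cam); R=np.array(p["R"]);t=np.array(p["t"])
    d=R.T@np.array([(uv[0]-p["cx"])/p["fx"],(uv[1]-p["cy"])/p["fy"],1]); c=-R.T@t
    return c+d*(z-c[2])/d[2]
def proj(cam,X,p=None):
    p=p or bot.camera_params(cam); q=np.array(p["R"])@np.array(X)+np.array(p["t"])
    return np.array([p["fx"]*q[0]/q[2]+p["cx"],p["fy"]*q[1]/q[2]+p["cy"]])
E
python3 - <<'E'
from h import *
L=np.array([ray("top",uv,128.6) for uv in [(348,236),(407,248),(467,261)]]); print(L.round(1))
d=L[0]-L[2]; print("stand y yaw(deg)",np.degrees(np.arctan2(-d[0],d[1])),np.linalg.norm(d)/2)
for uv in [(129,332),(241,332),(229,178),(136,180)]: print("rim",ray("top",uv,22).round(1))
for uv in [(163,226),(203,222)]: print("mill/oil foot",ray("top",uv,3).round(1))
o=bot.get_obs();p=bot.camera_params("wrist");R=np.array(p["R"]);c=-R.T@np.array(p["t"])
print("wrist cam",c.round(1),R.round(3).tolist(),p["fx"])
E
```

```text
[[ 579.8   19.3  128.6]
 [ 558.1  -77.6  128.6]
 [ 534.7 -175.8  128.6]]
stand y yaw(deg) -13.01747833408186 100.13063614007406
rim [431.6 407.4  22. ]
rim [427.6 208.3  22. ]
rim [712.8 231.8  22. ]
rim [711.5 404.8  22. ]
mill/oil foot [627.  357.3   3. ]
mill/oil foot [633.5 282.6   3. ]
wrist cam [101.9 519.6 385.1] [[0.324, 0.946, 0.001], [0.913, -0.312, 0.263], [0.249, -0.084, -0.965]] 377.1537772568253
```

jog_arm(dp=[[0,0,0],[-0.036,-0.026,0],[-0.036,-0.026,0],[-0.036,-0.026,0],[-0.036,-0.026,0],[-0.036,-0.026,0],[-0.036,-0.026,0],[-0.036,-0.026,0],[-0.036,-0.026,0],[-0.036,-0.026,0]], twist=[-5.8,0,0,0,0,0,0,0,0,0], jaw=0.076)

```text
time: 1.85
tool_pos: [433.3, 194.7, 226.9]
tcp_rot: [3.141, 0.0, 2.914]
contact_force: [-0.1, 0.4, -0.1]
grip_width: 75.7
finger_force: 0.0
```

jog_arm(dp=[[-0.036,-0.026,0],[-0.036,-0.026,0],[-0.036,-0.026,0],[-0.036,-0.026,0],[-0.036,-0.026,0],[-0.009,-0.009,0],[0,0,0]], twist=[0,0,0,0,0,0,0])

```text
time: 2.72
tool_pos: [584.9, 17.5, 226.3]
tcp_rot: [3.141, -0.001, 2.913]
contact_force: [0.1, 0.0, -0.1]
grip_width: 76.1
finger_force: 0.0
```

Run:
```python
from h import *
o=bot.get_obs(); print(o["time"],o["tool_pos"].round(1),o["tcp_rot"].round(3),o["contact_force"].round(2),o["joint_positions"].round(2))
p=bot.camera_params("wrist"); im=bot.capture("wrist")
for X in [[579.8,19.3,128.6],[558.1,-77.6,128.6],[534.7,-175.8,128.6]]:
    q=proj("wrist",X,p); print(q); cv2.circle(im,tuple(int(v) for v in q),3,(0,0,255),-1)
print([(np.round(d["bbox"]).tolist(),round(d["confidence"],2)) for d in bot.find_in("wrist","canister_1_mid")])
np.savez("w1.npz",**p); cv2.imwrite("pics/w1.png",im)
```

```text
2.725 [584.9  17.5 226.3] [ 3.141e+00 -1.000e-03  2.913e+00] [ 0.14  0.02 -0.13] [-0.1   0.45  1.35  0.    1.34 -1.44]
[324.6921707  235.23700298]
[183.14903004 236.50743428]
[ 39.04693415 235.90120705]
[([195.0, 243.0, 108.0, 96.0], 0.92), ([231.0, 56.0, 132.0, 113.0], 0.62)]
```

View pics/w1.png

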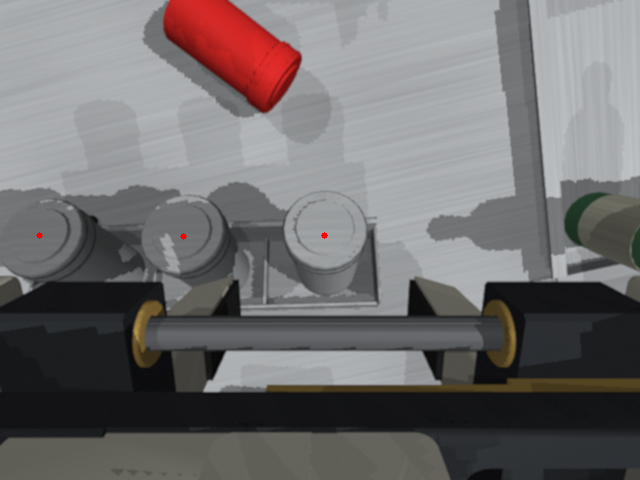

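The wrist view agrees with the estimates: lid centres are at about (325,232), (185,234) and (41,238), each within 3 px of the projections. Descending on the first one.

jog_arm(dp=[[0.001,0,0.03],[0,0,0.03],[0,0,0.03],[0,0,0.02],[0,0,0.015],[0,0,0]], twist=[0,0,0,0,0,0])

```text
time: 3.58
tool_pos: [583.4, 18.8, 101.1]
tcp_rot: [-3.142, -0.002, 2.915]
contact_force: [-0.4, -1.0, -0.5]
grip_width: 76.1
finger_force: 0.0
```

jog_arm(dp=[[0,0,0],[0,0,0],[0,0,0],[0,0,0],[0,0,0],[0,0,0]], twist=[0,0,0,0,0,0], jaw=0.045)

```text
time: 4.32
tool_pos: [584.6, 18.2, 102.6]
tcp_rot: [3.141, 0.002, 2.914]
contact_force: [-1.4, 1.5, 5.1]
grip_width: 59.5
finger_force: 30.0
```

jog_arm(dp=[[0.005,0,-0.007],[0.006,0,-0.0085],[0.006,0,-0.0085],[0.006,0,-0.0085],[0.006,0,-0.0085],[0.006,0,-0.0085],[0.002,0,-0.003],[0,0,0],[0,0,0],[0,0,0]], twist=[0,0,0,0,0,0,0,0,0,0])

```text
time: 5.58
tool_pos: [548.1, 26.3, 153.8]
tcp_rot: [-3.142, -0.001, 2.914]
contact_force: [-0.2, 0.3, -4.1]
grip_width: 59.4
finger_force: 30.0
```

jog_arm(dp=[[0,0,0],[0,0,0]], twist=[0,0])

```text
time: 5.82
tool_pos: [548.1, 26.4, 154.1]
tcp_rot: [3.142, -0.0, 2.914]
contact_force: [0.8, 0.2, -4.1]
grip_width: 59.2
finger_force: 30.0
```

Run:
```python
from h import *
o=bot.get_obs(); print(o["time"],o["tool_pos"].round(1),o["contact_force"].round(2),o["moment"].round(3),o["grip_width"])
cv2.imwrite("pics/s1.png",cv2.resize(bot.capture("scene")[180:400,100:400],None,fx=2.5,fy=2.5))
for i in range(4): bot.capture("top"); print(bot.get_obs()["contact_force"].round(2))
```

```text
5.825 [548.1  26.4 154.1] [ 0.76  0.18 -4.07] [0.054 0.153 0.039] 59.242052369692885
[-0.32  0.29 -3.3 ]
[ 0.91  0.14 -4.46]
[-0.81 -0.41 -4.51]
[ 0.32  0.06 -4.55]
```

View pics/s1.png

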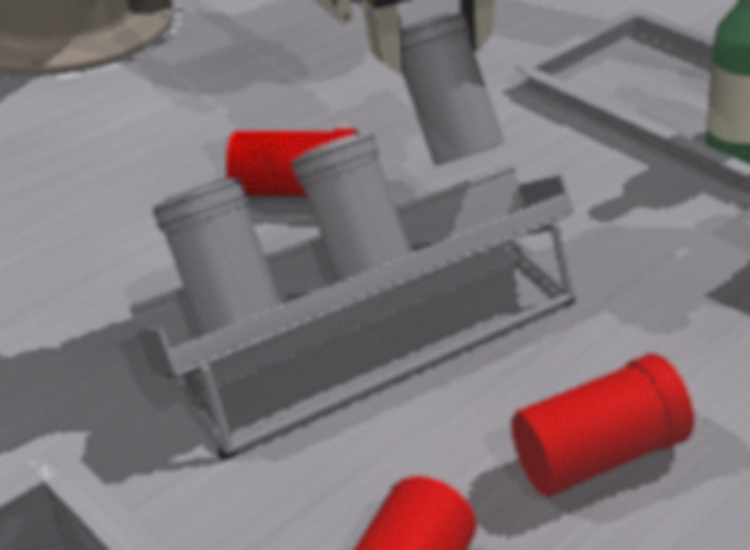

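The force reads about -4.2 N, or roughly 0.43 kg, so this is the full canister. The scene crop shows it clear of the stand and still leaning, with the other two untouched. Next I carry it to the near end of the tray.

jog_arm(dp=[[0,0,-0.015],[0.005,0.008,-0.02],[0.016,0.0265,-0.005],[0.022,0.036,0],[0.022,0.036,0],[0.022,0.036,0],[0.022,0.036,0],[0.022,0.036,0],[0.016,0.0285,0],[0.012,0.021,0]], twist=[0,0,0,0,0,0,0,0,0,0])

```text
time: 7.32
tool_pos: [452.4, 321.0, 195.5]
tcp_rot: [3.14, 0.001, 2.915]
contact_force: [0.6, -0.4, -4.0]
grip_width: 59.3
finger_force: 30.0
```

jog_arm(dp=[[0.007,0.0115,0],[0,0,0],[0,0,0]], twist=[0,0,0])

```text
time: 7.7
tool_pos: [448.9, 331.4, 194.4]
tcp_rot: [-3.141, 0.0, 2.913]
contact_force: [-0.3, 0.6, -5.6]
grip_width: 59.2
finger_force: 30.0
```

Run:
```python
from h import *
o=bot.get_obs(); print(o["time"],o["tool_pos"].round(1),o["contact_force"].round(2),o["moment"].round(3),o["grip_width"])
print(ray("top",(181,290),3),ray("top",(181,326),3),ray("top",(141,290),3),ray("top",(222,290),3))
a=bot.capture("scene")[100:340,140:440];b=bot.capture("top")[150:390,60:360]
for i,X in enumerate([(506,319,3),(479,325,3)]):
    q=proj("top",X)-[60,150]; cv2.circle(b,tuple(int(v) for v in q),2,(0,0,255),-1)
cv2.imwrite("pics/s2.png",cv2.resize(np.hstack([a,b]),None,fx=1.33,fy=1.33,interpolation=cv2.INTER_CUBIC))
```

```text
7.7 [448.9 331.4 194.4] [-0.35  0.6  -5.63] [0.007 0.102 0.04 ] 59.23067892720472
[506.359168   321.04096916   3.        ] [440.78443235 319.61918438   3.        ] [507.7012549 394.2693606   3.       ] [504.98014002 245.7969581    3.        ]
```

View pics/s2.png

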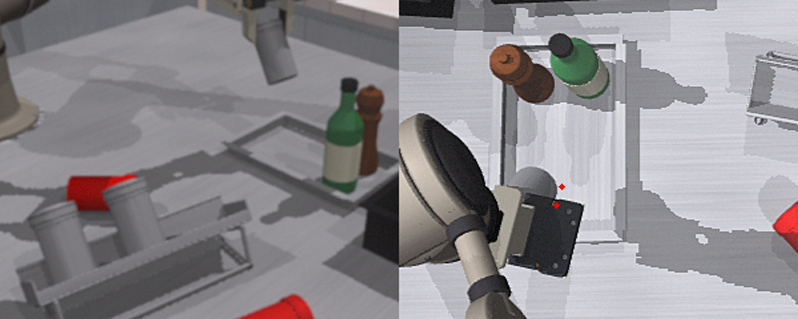

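The canister is still leaning in the grip over the tray's free end. The bottle and mill stand clear of it. Lowering now.

jog_arm(dp=[[0,0,0.015],[0,0,0.025],[0,0,0.025],[0,0,0.02],[0,0,0.012],[0,0,0.007],[0,0,0.003],[0,0,0],[0,0,0]], twist=[0,0,0,0,0,0,0,0,0])

```text
time: 8.93
tool_pos: [448.9, 332.4, 87.8]
tcp_rot: [3.141, 0.001, 2.914]
contact_force: [-0.6, 0.1, -4.9]
grip_width: 59.4
finger_force: 30.0
```

Run:
```python
from h import *
o=bot.get_obs(); print(o["time"],o["tool_pos"].round(1),o["contact_force"].round(2),o["moment"].round(3))
bot.capture("scene"); ms=bot.masks_of("scene","canister_1_mid")
print([(np.round(m["bbox"]).tolist(),round(m["confidence"],2)) for m in ms])
g=np.append(o["tool_pos"][:2],o["tool_pos"][2]+19); s=np.array([.974,-.225,0]); z=np.array([0,0,1.])
g0=proj("scene",g)
for m in ms:
    if abs(m["bbox"][0]-g0[0])<60 and abs(m["bbox"][1]-g0[1])<60:
        v,u=np.nonzero(m["pixels"]); P=np.c_[u,v].astype(np.float32); print("img centroid",P.mean(0),g0,len(u))
        # compare to rendered silhouettes
        best=[]
        for th in range(0,46,3):
            t=np.radians(th); ax=-np.sin(t)*s+np.cos(t)*z; e1=np.cos(t)*s+np.sin(t)*z; e2=np.cross(z,s)
            pts=[proj("scene",g+a*ax+r*(np.cos(f)*e1+np.sin(f)*e2)) for a,r in((-94,28),(-10,28),(-10,30),(10,30)) for f in np.linspace(0,6.28,40)]
            M=np.zeros((480,640),np.uint8); cv2.fillConvexPoly(M,cv2.convexHull(np.array(pts).astype(np.int32)),1)
            best.append((round((M.astype(bool)&m["pixels"]).sum()/(M.astype(bool)|m["pixels"]).sum(),3),th))
        print(best)
```

```text
8.925 [448.9 332.4  87.8] [-0.57  0.06 -4.85] [ 0.085  0.078 -0.006]
[([340.0, 351.0, 73.0, 57.0], 0.96), ([217.0, 245.0, 52.0, 27.0], 0.95), ([240.0, 263.0, 48.0, 57.0], 0.84), ([256.0, 414.0, 64.0, 87.0], 0.76)]
```

jog_arm(dp=[[0,0,0.002],[0,0,0.002],[0,0,0.001],[0,0,0]], twist=[0,0,0,0])

```text
time: 9.52
tool_pos: [448.5, 332.2, 82.1]
tcp_rot: [-3.141, -0.0, 2.914]
contact_force: [0.0, 0.3, -4.7]
grip_width: 59.2
finger_force: 30.0
```

jog_arm(dp=[[0,0,0.001],[0,0,0.001],[0,0,0]], twist=[0,0,0])

```text
time: 9.9
tool_pos: [448.5, 332.2, 80.1]
tcp_rot: [-3.142, -0.0, 2.914]
contact_force: [-0.0, -0.2, -4.8]
grip_width: 59.3
finger_force: 30.0
```

jog_arm(dp=[[0,0,0.001],[0,0,0.001],[0,0,0]], twist=[0,0,0])

```text
time: 10.28
tool_pos: [448.6, 332.3, 78.7]
tcp_rot: [3.141, 0.0, 2.914]
contact_force: [-1.1, -0.9, 0.8]
grip_width: 59.2
finger_force: 30.0
```

Contact comes at TCP z ≈ 79, which means a lean of about 31°. Now I roll it upright about its lower edge.

jog_arm(dp=[[-0.003,0,-0.0002],[-0.004,0,-0.0005],[-0.003,0,-0.0005],[0,0,0]], twist=[0,0,0,0])

```text
time: 10.78
tool_pos: [458.8, 330.4, 80.8]
tcp_rot: [3.14, 0.001, 2.914]
contact_force: [-4.1, 0.6, 8.1]
grip_width: 59.3
finger_force: 30.0
```

jog_arm(dp=[[-0.004,0,-0.0005],[-0.0045,0,-0.0004],[0,0,0]], twist=[0,0,0])

```text
time: 11.15
tool_pos: [467.6, 328.6, 82.0]
tcp_rot: [3.139, 0.002, 2.914]
contact_force: [-3.5, 0.8, 8.8]
grip_width: 59.3
finger_force: 30.0
```

jog_arm(dp=[[-0.0055,0,-0.0002],[-0.005,0,0],[-0.006,0,0.0005],[0,0,0]], twist=[0,0,0,0])

```text
time: 11.65
tool_pos: [484.6, 325.0, 82.0]
tcp_rot: [3.138, 0.004, 2.914]
contact_force: [-0.4, -0.2, 9.4]
grip_width: 59.4
finger_force: 30.0
```

Run:
```python
from h import *
o=bot.get_obs(); print(o["time"],o["tool_pos"].round(1),o["contact_force"].round(2),o["moment"].round(3))
a=bot.capture("scene")[140:260,260:460]
cv2.imwrite("pics/s3.png",cv2.resize(a,None,fx=4,fy=4,interpolation=cv2.INTER_CUBIC))
```

```text
11.65 [484.6 325.   82. ] [-0.43 -0.15  9.36] [0.033 0.372 0.036]
```

View pics/s3.png

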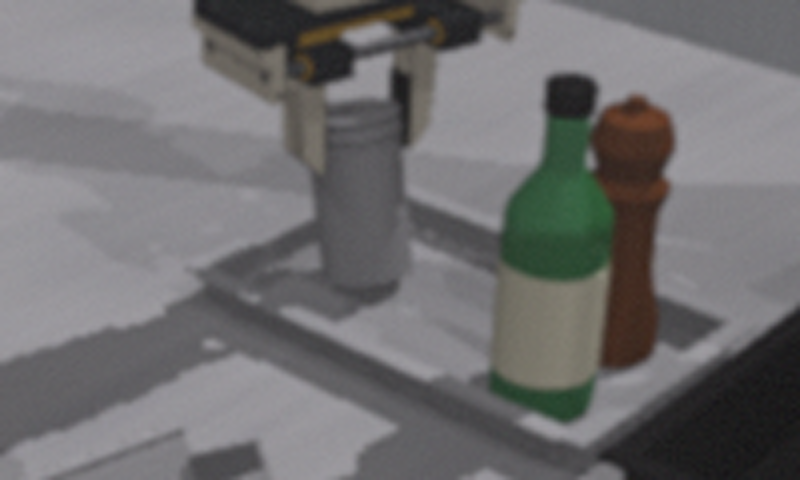

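The canister stands in the free half, still leaning about 8–10°. One more roll should flatten it.

jog_arm(dp=[[-0.004,0,0.0005],[-0.004,0,0.0007],[-0.004,0,0.001],[0,0,0]], twist=[0,0,0,0])

```text
time: 12.2
tool_pos: [497.0, 322.3, 80.2]
tcp_rot: [3.138, 0.005, 2.914]
contact_force: [-0.3, -0.4, 10.3]
grip_width: 59.2
finger_force: 30.0
```

jog_arm(dp=[[-0.002,0,0.0006],[-0.002,0,0.0006],[0,0,0],[0,0,0]], twist=[0,0,0,0])

```text
time: 12.7
tool_pos: [500.9, 321.4, 79.3]
tcp_rot: [3.138, 0.006, 2.914]
contact_force: [1.3, -0.6, 11.9]
grip_width: 59.0
finger_force: 30.0
```

Run:
```python
from h import *
o=bot.get_obs(); print(o["time"],o["tool_pos"].round(1),o["contact_force"].round(2),o["moment"].round(3))
a=bot.capture("scene")[140:260,260:460]
cv2.imwrite("pics/s4.png",cv2.resize(a,None,fx=4,fy=4,interpolation=cv2.INTER_CUBIC))
```

```text
12.7 [500.9 321.4  79.3] [ 1.28 -0.6  11.87] [-0.063  0.09   0.023]
```

View pics/s4.png

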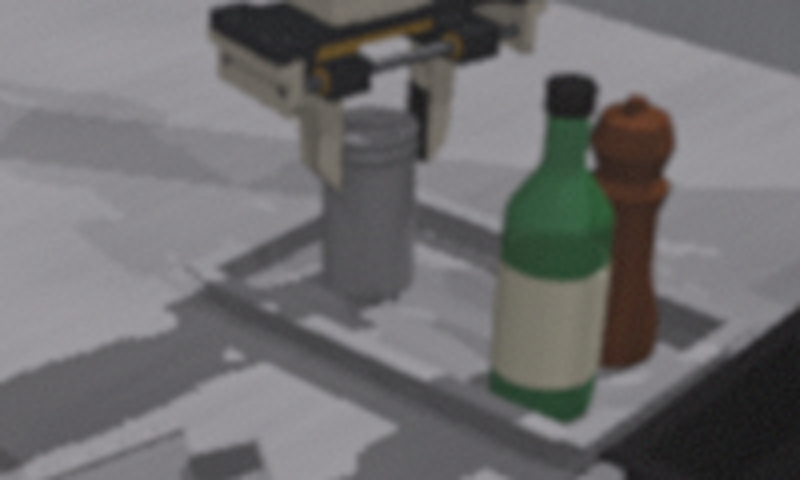

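The canister stands upright beside the bottle. Opening a little to release it.

jog_arm(dp=[[0,0,0],[0,0,0],[0,0,0],[0,0,0]], twist=[0,0,0,0], jaw=0.068)

```text
time: 13.25
tool_pos: [498.1, 320.7, 76.3]
tcp_rot: [-3.141, -0.0, 2.914]
contact_force: [-0.2, 0.5, -0.7]
grip_width: 67.9
finger_force: 0.0
```

jog_arm(dp=[[0,0,0],[0,0,0],[0,0,0]], twist=[0,0,0], jaw=0.084)

```text
time: 13.62
tool_pos: [498.2, 320.7, 76.6]
tcp_rot: [3.142, 0.0, 2.914]
contact_force: [-0.1, -0.1, 0.0]
grip_width: 83.6
finger_force: 0.0
```

jog_arm(dp=[[0,0,-0.005],[0,0,-0.015],[0,0,-0.03],[0,0,-0.04],[0,0,-0.04],[0.02,0,-0.02],[0.04,0,0],[0.04,0,0],[0,0,0]], twist=[0,0,0,0,0,0,0,0,0])

```text
time: 14.75
tool_pos: [398.8, 343.9, 228.3]
tcp_rot: [3.14, 0.001, 2.917]
contact_force: [-0.4, -0.9, 0.1]
grip_width: 83.9
finger_force: 0.0
```

Run:
```python
from h import *
o=bot.get_obs(); print(o["time"],o["tool_pos"].round(1),o["contact_force"].round(2))
a=bot.capture("scene")[120:340,140:460];b=bot.capture("top")[100:320,100:500]
cv2.imwrite("pics/s5.png",np.vstack([cv2.resize(a,(480,330)),cv2.resize(b,(480,264))]))
```

```text
14.75 [398.8 343.9 228.3] [-0.43 -0.93  0.09]
```

View pics/s5.png

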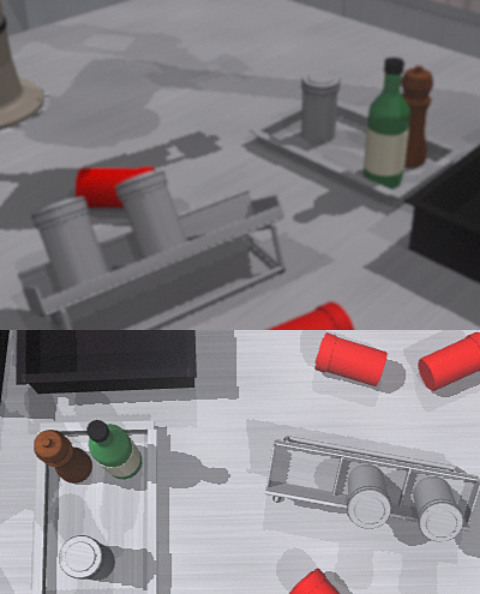

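The full canister stands upright in the tray's free half, the two empties lean in their bays, and the mill and bottle have not moved.

```bash
python3 -c "
from plant import bot
print(bot.close_job())"
```

```text
the job is handed in; nothing more can be done
None
```

Job handed in at about 15 s of the 72 s: the first canister I lifted read 4–5 N (340–500 g class, so full) and now stands upright on the tray's free end; the other two were never lifted or weighed and still lean in their bays, and the mill and oil bottle are where they were.

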